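# Seat a shaft with the pedal of a pusher fixture

### The job

Get the stepped shaft ready for marking: lay it lengthwise in the two U-shaped saddles of the pedal fixture, between the end stop and the pusher, and let go of it. Then press the fixture's pedal all the way down to its stop, hold it there for about a second so that the pusher drives the shaft home against the end stop, and let the pedal come back up. Leave the plain rod and the plug gauge lying where they are.

Things in the scene. Friction and masses are not known exactly. Their poses are not given: they have to be found in the camera images.
- seating_fixture: Fixture fixed on the mat (top at z = 0): grey plate 175 (x) by 270 (y) by 8 mm carrying cradle, pusher and pedal. Origin: centre of the plate's underside, z up. Cradle axis along y at x = +45 mm: two dark U saddles, 16 mm thick, at y = -57 and +27 mm, free between them for fingers. Behind the pusher a guide block 92 mm high at y = 105 to 123 mm. The pedal lies in front, centre line at x = -40 mm.
- cradle_mid (a point): On the cradle axis, at saddle-floor height (61.5 mm above the mat), half way between the saddles. Axes as the fixture's, y along the cradle. Notch 32 mm wide, flaring to about 45 at its lips, 17 mm above the floor. A shaft with its origin here is about 10 mm clear of end stop and resting pusher; when home, its origin is 9.5 mm from here toward -y.
- end_stop (a point): Centre of the face of the end stop, a dark block 90 mm high at the -y end of the cradle, at shaft-axis height; the shaft is home when its end touches this face. Axes as the fixture's.
- pusher_face (a point): Centre of the pusher's face, a steel disc of 24 mm diameter at the +y end of the cradle, 160.5 mm from the end stop at rest. Linked to the pedal: it moves 18 mm toward the end stop as the pedal goes fully down, and springs back with it.
- pedal_pad (a point): Point to press: top of the pedal's ribbed black rubber pad, 95 mm from the hinge. The tread, 56 mm wide (fixture x), runs from the hinge (fixture y +85 mm) toward -y and ends 40 mm past this point. At rest it slopes up 0.30 rad to its free end, the point 59 mm above the mat; at the stop it slopes down 0.06 rad, the point 25 mm above the mat.
- pedal (a joint): Angle of the pedal: 0 at rest (up), 0.36 rad at its stop (down). A spring returns it; pressing at pedal_pad takes about 3 N to start and 8 N to hold at the stop.
- shaft_a: The stepped steel shaft to load, 141 mm long, 25 mm thick at its middle and thinner toward both ends, 0.22 kg, lying on the bare bench right of the mat (3 mm below the mat's top), in a row with the two bystanders, in front of the tall projector. Origin: centre of its underside; y along the shaft, z up. Either end may face the end stop. Grip across the middle.
- rod_short: Bystander: plain straight steel rod, 120 mm long, 21 mm thick, lying on the bench; origin at the centre of its underside, y along it.
- plug_gauge_1: Bystander: steel plug gauge, 116 mm long, 26 mm at its thick ends with a thinner handle between, lying on the bench; origin at the centre of its underside, y along it.

How it is judged:
On the way, in this order (a step that is already met when the one before it is completed fails the run):
1. the shaft lies in both saddles, let go, with the pedal up (x of shaft_a in the frame of cradle_mid between -0.007 and 0.007 m and y of shaft_a in the frame of cradle_mid between -0.013 and 0.013 m and z of shaft_a in the frame of cradle_mid between -0.004 and 0.004 m and angle between the y axis of shaft_a and the y axis of seating_fixture, either way round below 0.15 rad and contact force between the fingers and shaft_a below 0.3 N and value of joint pedal below 0.06 rad), for 0.2 s.
2. the pedal is pressed down to its stop (within 0.025 rad) for half a second with the shaft in the saddles (value of joint pedal above 0.335 rad and z of shaft_a in the frame of cradle_mid between -0.004 and 0.004 m and horizontal distance between shaft_a and cradle_mid below 0.015 m), for 0.5 s.
At the end, for the whole second after the job is handed in: The shaft rests in both saddles (on their floors within 4 mm, within 7 mm of the cradle axis and 0.15 rad of its direction), its end within 4 mm of the end stop, at rest, and the pedal has come back up (below 0.06 rad) (x of shaft_a in the frame of cradle_mid between -0.007 and 0.007 m and y of shaft_a in the frame of cradle_mid between -0.013 and -0.0055 m and z of shaft_a in the frame of cradle_mid between -0.004 and 0.004 m and angle between the y axis of shaft_a and the y axis of seating_fixture, either way round below 0.15 rad and linear speed of shaft_a below 0.02 m/s and value of joint pedal below 0.06 rad); the robot touches nothing.
It fails at once if the plain rod is moved more than 25 mm (distance of rod_short from where it was at the start of the episode above 0.025 m).
It fails at once if the plug gauge is moved more than 25 mm (distance of plug_gauge_1 from where it was at the start of the episode above 0.025 m).
It also fails if it takes over 56 s, if anything falls off the work surface, if the arm or the gripper's body presses on something with over 40 N, if the wrist force passes 120 N, or if a joint passes its speed limit or range.

### The arm

A 6-joint arm with a two-finger parallel gripper is mounted at the origin on a cart in front of the work surface, level with it; the furniture and walls round the work are solid. World frame = base frame: x ahead of the robot, y to its left, z up, the work surface at z = 0. Lengths are in m, angles in rad, forces in N, time in s.
With the tool pointing down it reaches from about 0.325 to 0.9 m from the base axis. Payload 6.1 kg.
Tool frame: the origin (TCP) lies on the centre line of the jaws, within the pads' length; the fingertips stand 25 mm ahead of it and the grasp point (between the pads) lies 6 mm ahead of it (r.tips_ahead is the distance from the TCP to the fingertips, in m); z points along the fingers, y is the line along which they close (so a half turn about z gives the same grasp; the last joint's range is limited). The gripper opens to 85 mm and grips with 20 to 120 N. Pads are 22 mm wide; open, the fingers measure 114 mm over their backs; the gripper's body (76 mm by 85 mm) begins 54 mm behind the grasp point. The pads swing forward as they close: fully open they stand 13 mm farther back than shut.
Start: joints at [0.987, 0.22, 1.526, -0, 1.395, -0.126], TCP at [0.276, 0.561, 0.256] pointing down, gripper open.
Joint ranges: [-2.98, 2.98], [-0.91, 2.08], [0.09, 2.57], [-1.24, 4.39], [0.2, 2.65], [-2.68, 2.68]. Speed limits (rad/s): [2.57, 2.57, 3.01, 3.14, 3.14, 3.14].

### API

Orientations are given as a rotation vector (axis times angle).
In Python, from station import r gives the robot as it stands.
- The arm moves only by the shell command python3 shift.py 'ROWS'. ROWS is one flat JSON list of numbers that holds 1 to 10 rows one after another, with no inner brackets; each row has 7 numbers: a rotation vector rx, ry, rz in parts of the range, where 1.0 means 4 rad, then dx, dy, dz in shares of the most that a row can go, 1 being 50 mm, then the finger opening in m; each row shifts and turns the commanded pose from where the row before left it, along the tool's axes as they then stand; what a row does not reach is not made up. A row lasts 1/10 s, in which the tool goes at most 0.05 m and 0.15 rad, less where a joint would pass 70% of its speed; a pose out of reach is approached as far as the arm can. The fingers move at their own pace and stop on an object; the grip force is fixed at half the most. Time passes only in rows, so rows that do not move let the fingers close. It prints the time, the measured TCP pose, the force, the opening and the grip force at its end. No shift or turn number may pass 1 either way. Input that does not fit is refused with a message, and nothing moves.
- r.get_state(): the state, without advancing time (a new reading comes with each control period).
- r.camera(name): name is "scene" or "top"; returns the picture (384x512x3 uint8, red, green, blue); there is no depth.
- r.get_calibration(name): a dict with "mtx" (3x3 intrinsics, pixels), "origin" and "orientation" of the camera in the world. Camera axes: x right, y up, looking along -z (the intrinsics and any distortion apply to the point x, -y, -z); pixel columns grow to the right and rows downward; lengths in m; the calibration is good to about 2 mm. A picture is of the moment at which its call begins. get_calibration takes no time and is no camera call.
- r.hand_in(): hands the job in; it is judged then, once.
The state is a dict: "time": time; "joint_pos": joint angles; "joint_velocities": joint speeds; "effort": joint torques, N m; "position": TCP position; "eef_rot": TCP orientation; "contact_force": force on the tool from outside, world axes, zero at the start; "ft_torque": the same for the moment, N m; "gripper_width": finger opening in m; "finger_force": force on a finger pad.
Only numpy, scipy, OpenCV 4.12 (cv2) and the standard library are available. Lean on these libraries where they do the work, as an engineer would, in place of code of your own. Each camera call takes 0.05 s, during which the arm holds its last target. There are 200 camera calls.

## Working session

There is one attempt and no reset: what is moved stays moved. The work goes in short steps, Python scripts to look and compute and a shell command to move; the robot and the scene stay as the last step left them, time stands still between calls to the robot, and variables do not carry over. Pictures are saved under pics/ and viewed, at most 10 in all, crops included, and the job is handed in when it is done.

```bash
ls; mkdir -p pics; python3 - <<'E'
from station import r
import cv2
for n in("top","scene"):
    im=r.camera(n); cv2.imwrite(f"pics/{n}0.png",im[:,:,::-1]); c=r.get_calibration(n); print(n,c)
print(r.get_state())
E
```

```text
pics
shift.py
station.py
top {'mtx': array([[487.37499458,   0.        , 257.70100613],
       [  0.        , 487.37499458, 196.05069794],
       [  0.        ,   0.        ,   1.        ]]), 'origin': array([ 0.34349613, -0.02126283,  1.29214017]), 'orientation': array([ 0.12401658, -0.11597212, -1.57579798])}
scene {'mtx': array([[369.92293583,   0.        , 253.14503176],
       [  0.        , 369.92293583, 193.98884791],
       [  0.        ,   0.        ,   1.        ]]), 'origin': array([ 0.03144963, -0.72097145,  0.64718887]), 'orientation': array([ 0.95164314, -0.31636169, -0.55314798])}
{'time': 0.1, 'joint_pos': array([ 9.86864247e-01,  2.21144186e-01,  1.52751558e+00, -2.01510148e-05,
        1.39469323e+00, -1.26082618e-01]), 'joint_velocities': array([ 0.00068668, -0.0013476 , -0.00432149, -0.00069571,  0.00233091,
       -0.00080761]), 'effort': array([ 1.85065655e-03, -4.98248613e+01, -3.90546298e+01, -3.32102109e-04,
        5.69467069e-03, -9.24393089e-05]), 'position': array([0.27597998, 0.56020214, 0.25530051]), 'eef_rot': array([-7.12782691e-01, -3.05905395e+00,  2.60305451e-03]), 'contact_force': array([ 0.04372516,  0.01502414, -1.07446411]), 'ft_torque': array([-0.0029157 ,  0.0181416 ,  0.01260948]), 'finger_force': 0.0, 'gripper_width': 0.08502540897899942}
```

View pics/top0.png

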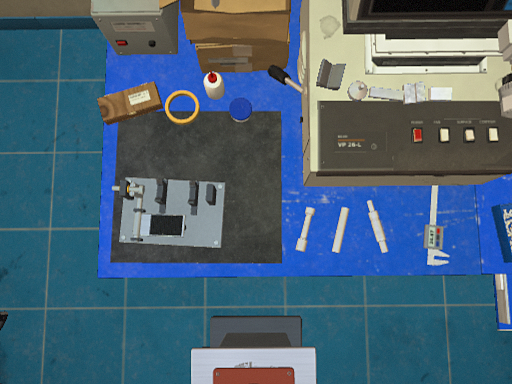

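View pics/scene0.png

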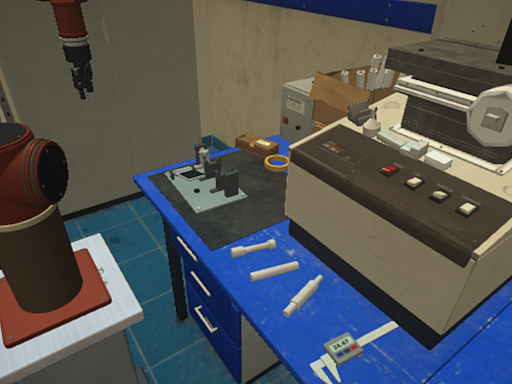

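The top view shows the plug gauge (305,229), the plain rod (341,229) and the stepped shaft (377,226). The fixture plate spans about (120..224, 178..247), with the pusher on the left (+y) and the saddles at (162,192) and (194,195).

```bash
cat > h.py <<'E'
import numpy as np, cv2
from scipy.spatial.transform import Rotation as R
from station import r
def cal(n):
    c=r.get_calibration(n); return c['mtx'],np.array(c['origin']),R.from_rotvec(c['orientation']).as_matrix()
def ray(n,px,z):
    K,o,M=cal(n); px=np.atleast_2d(np.float64(px))
    d=np.c_[px,np.ones(len(px))]@np.linalg.inv(K).T; d[:,1:]*=-1; d=d@M.T
    return o+d*((z-o[2])/d[:,2])[:,None]
def proj(n,P):
    K,o,M=cal(n); c=(np.atleast_2d(P)-o)@M; c[:,1:]*=-1; c=c@K.T; return c[:,:2]/c[:,2:]
E
python3 - <<'E'
from h import *
im=cv2.imread("pics/top0.png"); hsv=cv2.cvtColor(im,cv2.COLOR_BGR2HSV)
m=((hsv[...,1]<90)&(hsv[...,2]>130)).astype('uint8'); w=np.zeros_like(m); w[195:262,290:400]=1
cs,_=cv2.findContours(m*w,cv2.RETR_EXTERNAL,cv2.CHAIN_APPROX_NONE)
for c in cs:
    if cv2.contourArea(c)<60: continue
    p=ray("top",c[:,0,:],0.009)[:,:2].astype('float32')
    print(cv2.minAreaRect(c)[0],cv2.minAreaRect(p*1000))
# plate
w[:]=0;w[165:260,105:240]=1
print(hsv[215,200],hsv[240,210],hsv[240,125],hsv[255,200])
m=((hsv[...,2]>105)&(hsv[...,1]<90)).astype('uint8')*w
cs,_=cv2.findContours(m,cv2.RETR_EXTERNAL,cv2.CHAIN_APPROX_NONE); c=max(cs,key=cv2.contourArea)
print(cv2.minAreaRect(c),cv2.minAreaRect(ray("top",c[:,0,:],0.008)[:,:2].astype('float32')*1000))
a=cv2.resize(im[170:260,105:240],None,fx=5.5,fy=5.5,interpolation=cv2.INTER_CUBIC)
cv2.imwrite("pics/fix0.png",a)
E
```

```text
(340.0235290527344, 229.39410400390625) ((450.5995788574219, -231.697021484375), (20.93970489501953, 122.84967041015625), 75.58085632324219)
(305.1554870605469, 228.90933227539062) ((452.6338195800781, -139.849853515625), (25.89748764038086, 118.66616821289062), 74.12229919433594)
(376.6324462890625, 225.805419921875) ((459.328857421875, -328.1026611328125), (142.277099609375, 25.752798080444336), 14.712836265563965)
[ 99  31 162] [101  33 169] [100  36 165] [110  14  55]
((171.61495971679688, 211.96878051757812), (102.23258209228516, 65.95103454589844), 3.2397000789642334) ((501.07073974609375, 212.15554809570312), (268.60845947265625, 175.96743774414062), 86.2581787109375)
```

View pics/fix0.png

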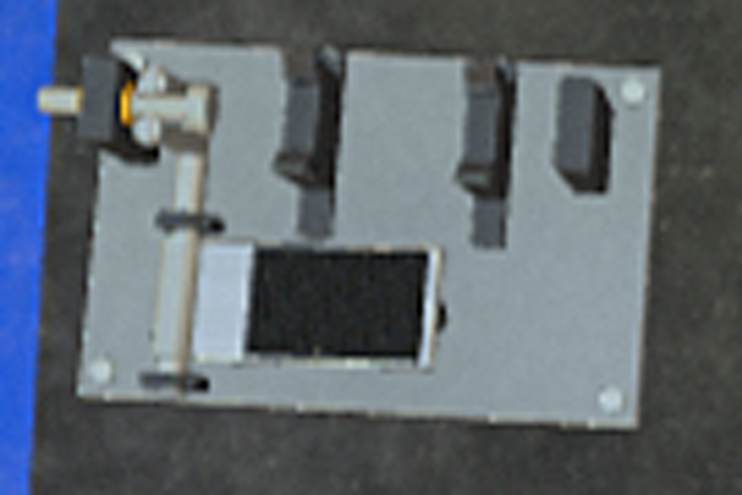

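Crop: the plate is clean, with saddles at about (310,115) and (485,125), end stop at (585,135), pad at (340,300). I'll check the fixture pose by projecting known points into both views.

```bash
cat >> h.py <<'E'
yaw=np.deg2rad(86.26-90); FO=np.array([.5011,.2122,0]); FR=R.from_euler('z',yaw).as_matrix()
def F(p): return np.atleast_2d(p)/1000@FR.T+FO
E
python3 - <<'E'
from h import *
print(r.tips_ahead)
P=[[x,y,8] for x in(-87.5,87.5) for y in(-135,135)]+[[45+s*22.5,y+t,78.5] for y in(-57,27) for s in(-1,1) for t in(-8,8)]+[[45,-95,90],[45,65.5,74],[-40,-5.8,59],[45,105,92],[45,123,92]]
out=[]
for n,(x0,y0,x1,y1),s in(("top",(105,170,240,260),5.5),("scene",(150,130,260,220),5.5)):
    im=cv2.imread(f"pics/{n}0.png")[y0:y1,x0:x1]; im=cv2.resize(im,None,fx=s,fy=s,interpolation=cv2.INTER_CUBIC)
    for q in proj(n,F(P)): cv2.circle(im,tuple(int(v) for v in (q-[x0,y0]+.5)*s),3,(0,0,255),-1)
    out.append(cv2.resize(im,(int(im.shape[1]*300/im.shape[0]),300)))
w=max(o.shape[1] for o in out); out=[cv2.copyMakeBorder(o,0,0,0,w-o.shape[1],0) for o in out]
cv2.imwrite("pics/chk.png",np.vstack(out))
print(F([[45,-15,61.5],[-40,-5.8,59]]))
print("projector front",ray("top",[[310,187],[380,186]],0), "scene check shaft", ray("scene",[[303,295]],.0095))
E
```

```text
0.025
[[0.54502573 0.19429664 0.0615    ]
 [0.46080686 0.20902151 0.059     ]]
projector front [[ 0.56567547 -0.15622505  0.        ]
 [ 0.56672764 -0.34426354  0.        ]] scene check shaft [[ 0.45419065 -0.32957482  0.0095    ]]
```

View pics/chk.png

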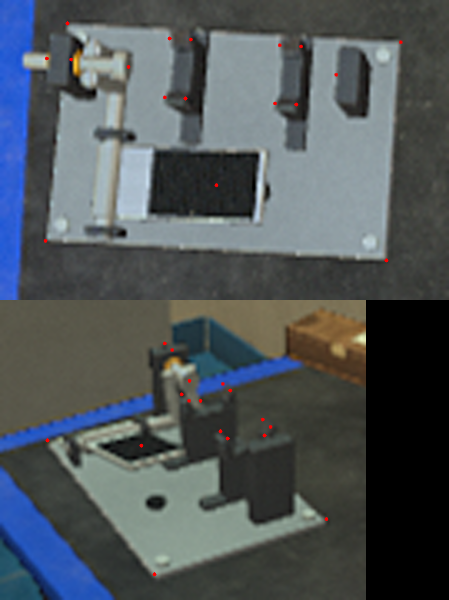

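The overlay matches the plate corners, saddle lips, pusher and pad in both views, so the fixture pose is good. Now I'll translate toward the shaft.

Careful with the scale: shifts go in shares of 50 mm and turns go in shares of 4 rad. That gives: -0.0377 m is -0.754, -0.0293 m is -0.586.

```bash
cat >> h.py <<'E'
def need(p,a):  # target TCP, tool-y angle deg, tool down -> tool-axes shift, rz
    s=r.get_state(); M=R.from_rotvec(s['eef_rot']).as_matrix(); a=np.deg2rad(a)
    y=np.array([np.cos(a),np.sin(a),0]); z=np.array([0,0,-1.]); T=np.c_[np.cross(y,z),y,z]
    d=np.array(p)-s['position']
    print('shift',(M.T@d).round(4),'rot',R.from_matrix(M.T@T).as_rotvec().round(4),'shift after turn',(T.T@d).round(4))
    print('t',s['time'],'pos',s['position'].round(4),'j',np.round(s['joint_pos'],2),'w',round(s['gripper_width'],4))
E
python3 -c "
from h import *
need([.459,-.328,.256],-75.3)"
python3 shift.py '[0,0,0,-0.586,-0.754,0,0.085,0,0,0,-0.586,-0.754,0,0.085,0,0,0,-0.586,-0.754,0,0.085,0,0,0,-0.586,-0.754,0,0.085,0,0,0,-0.586,-0.754,0,0.085,0,0,0,-0.586,-0.754,0,0.085,0,0,0,-0.586,-0.754,0,0.085,0,0,0,-0.586,-0.754,0,0.085,0,0,0,-0.586,-0.754,0,0.085,0,0,0,-0.586,-0.754,0,0.085]'
python3 -c "
from h import *
need([.459,-.328,.256],-75.3)"
```

```text
shift [-5.568e-01 -7.158e-01  4.000e-04] rot [-1.0000e-03  2.0000e-03  2.4272e+00] shift after turn [-4.840e-02  9.056e-01 -7.000e-04]
t 0.1 pos [0.276  0.5602 0.2553] j [ 0.99  0.22  1.53 -0.    1.39 -0.13] w 0.085
time: 1.1
position: [0.3721, 0.0912, 0.2562]
eef_rot: [0.712, 3.059, 0.0]
contact_force: [0.7, -0.3, 0.4]
gripper_width: 0.085
finger_force: 0.0
shift [-2.630e-01 -3.378e-01  2.000e-04] rot [ 6.0000e-04 -1.0000e-04  2.4277e+00] shift after turn [-2.240e-02  4.275e-01  2.000e-04]
t 1.1 pos [0.3721 0.0912 0.2562] j [ 0.03 -0.4   2.11  0.    1.44 -1.08] w 0.085
```

In the tool's units: -0.0377 m is -0.754, -0.0293 m is -0.586.

```bash
python3 shift.py '[0,0,0,-0.586,-0.754,0,0.085,0,0,0,-0.586,-0.754,0,0.085,0,0,0,-0.586,-0.754,0,0.085,0,0,0,-0.586,-0.754,0,0.085,0,0,0,-0.586,-0.754,0,0.085,0,0,0,-0.586,-0.754,0,0.085,0,0,0,-0.586,-0.754,0,0.085,0,0,0,-0.586,-0.754,0,0.085,0,0,0,-0.586,-0.754,0,0.085]' >/dev/null
python3 shift.py '[0,0,0.0375,0,0,0,0.085,0,0,0.0375,0,0,0,0.085,0,0,0.0375,0,0,0,0.085,0,0,0.0375,0,0,0,0.085,0,0,0.0375,0,0,0,0.085,0,0,0.0375,0,0,0,0.085,0,0,0.0375,0,0,0,0.085,0,0,0.0375,0,0,0,0.085]' >/dev/null
python3 shift.py '[0,0,0.0375,0,0,0,0.07,0,0,0.0375,0,0,0,0.07,0,0,0.0375,0,0,0,0.07,0,0,0.0375,0,0,0,0.07,0,0,0.0375,0,0,0,0.07,0,0,0.0375,0,0,0,0.07,0,0,0.0375,0,0,0,0.07,0,0,0.0375,0,0,0,0.07,0,0,0.0068,0,0,0,0.07]'
python3 -c "
from h import *
need([.459,-.328,.026],-75.3)"
```

```text
time: 3.7
position: [0.4588, -0.3277, 0.2558]
eef_rot: [-3.115, -0.398, 0.001]
contact_force: [-0.4, 0.8, 0.0]
gripper_width: 0.0702
finger_force: 0.0
shift [2.000e-04 5.000e-04 2.298e-01] rot [-0.0008  0.0005 -0.0022] shift after turn [1.000e-04 3.000e-04 2.298e-01]
t 3.7 pos [ 0.4588 -0.3277  0.2558] j [-0.76  0.08  1.69  0.    1.38  0.56] w 0.0702
```

Descend and close on the shaft (final part slow).

In the tool's units: 0.045 m is 0.9, 0.04 m is 0.8.

```bash
python3 shift.py '[0,0,0,0,0,0.9,0.07,0,0,0,0,0,0.9,0.07,0,0,0,0,0,0.9,0.07,0,0,0,0,0,0.8,0.07,0,0,0,0,0,0.5,0.07,0,0,0,0,0,0.3,0.07,0,0,0,0,0,0.2,0.07,0,0,0,0,0,0.1,0.07]'
python3 shift.py '[0,0,0,0,0,0,0.015,0,0,0,0,0,0,0.015,0,0,0,0,0,0,0.015,0,0,0,0,0,0,0.015,0,0,0,0,0,0,0.015,0,0,0,0,0,0,0.015,0,0,0,0,0,0,0.015,0,0,0,0,0,0,0.015]'
python3 shift.py '[0,0,0,0,0,-0.2,0.015,0,0,0,0,0,-0.4,0.015,0,0,0,0,0,-0.6,0.015,0,0,0,0,0,-0.8,0.015,0,0,0,0,0,-0.8,0.015,0,0,0,0,0,-0.8,0.015]'
python3 - <<'E'
from h import *
need([.545,.1943,.206],-3.74)
o=[]
for n,(x0,y0,x1,y1) in(("top",(285,150,435,262)),("scene",(210,190,360,302))):
    im=r.camera(n)[y0:y1,x0:x1,::-1]; o.append(cv2.resize(im,(402,300)))
cv2.imwrite("pics/lift.png",np.hstack(o)[:, :800])
E
```

```text
time: 4.5
position: [0.4593, -0.3282, 0.0262]
eef_rot: [3.115, 0.404, 0.0]
contact_force: [-0.0, 0.6, -0.1]
gripper_width: 0.07
finger_force: 0.0
time: 5.3
position: [0.46, -0.3288, 0.0278]
eef_rot: [3.114, 0.402, 0.003]
contact_force: [-0.1, 0.6, 6.6]
gripper_width: 0.0236
finger_force: 60.8
time: 5.9
position: [0.4584, -0.3273, 0.2076]
eef_rot: [-3.115, -0.402, 0.001]
contact_force: [1.1, -0.1, -3.3]
gripper_width: 0.0237
finger_force: 59.7
shift [ 0.2163 -0.4824  0.0021] rot [-1.4000e-03 -2.0000e-04 -1.2486e+00] shift after turn [0.5261 0.0524 0.0016]
t 5.9 pos [ 0.4584 -0.3273  0.2076] j [-0.76  0.11  1.74  0.    1.29  0.55] w 0.0237
```

View pics/lift.png

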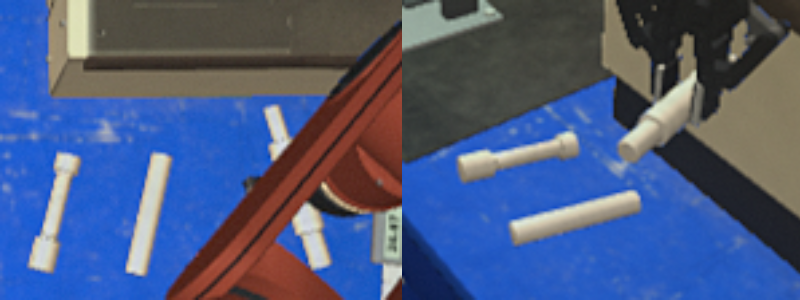

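The shaft is held by its middle; the gauge and rod are undisturbed. I'll turn it in place, then carry it above the cradle.

In the tool's units: -0.14 rad is -0.035.

```bash
python3 shift.py '[0,0,-0.035,0,0,0,0.015,0,0,-0.035,0,0,0,0.015,0,0,-0.035,0,0,0,0.015,0,0,-0.035,0,0,0,0.015,0,0,-0.035,0,0,0,0.015,0,0,-0.035,0,0,0,0.015,0,0,-0.035,0,0,0,0.015,0,0,-0.035,0,0,0,0.015,0,0,-0.032,0,0,0,0.015,0,0,0,0,0,0,0.015]' >/dev/null
python3 shift.py '[0,0,0,0.4,0.04,0,0.015,0,0,0,0.8,0.08,0,0.015,0,0,0,0.9,0.09,0,0.015,0,0,0,0.9,0.09,0,0.015,0,0,0,0.9,0.09,0,0.015,0,0,0,0.9,0.09,0,0.015,0,0,0,0.9,0.09,0,0.015,0,0,0,0.9,0.09,0,0.015,0,0,0,0.9,0.09,0,0.015,0,0,0,0.9,0.09,0,0.015]' >/dev/null
python3 shift.py '[0,0,0,0.9,0.09,0,0.015,0,0,0,0.8,0.08,0,0.015,0,0,0,0.4,0.04,0,0.015,0,0,0,0,0,0,0.015]'
python3 -c "
from h import *
need([.545,.1943,.15],-3.74)"
```

```text
time: 8.4
position: [0.5453, 0.1952, 0.2053]
eef_rot: [-2.292, -2.146, 0.001]
contact_force: [-0.0, -0.4, -2.3]
gripper_width: 0.0235
finger_force: 61.5
shift [-0.0009 -0.0002  0.0553] rot [-0.0014 -0.0004 -0.0006] shift after turn [-0.0009 -0.0003  0.0553]
t 8.4 pos [0.5453 0.1952 0.2053] j [0.21 0.15 1.7  0.   1.29 0.27] w 0.0235
```

In the tool's units: 0.03 m is 0.6, 0.02 m is 0.4.

```bash
python3 shift.py '[0,0,0,-0.018,0,0.6,0.015,0,0,0,0,0,0.6,0.015,0,0,0,0,0,0.4,0.015,0,0,0,0,0,0,0.015]'
python3 - <<'E'
from h import *
need([.545,.1943,.0923],-3.74)
p=r.get_state()['position']; ax=FR@np.array([0,1,0]); c=p+[0,0,-.0308+.0125]
o=[]
for n,(x0,y0,x1,y1) in(("top",(110,160,230,250)),("scene",(150,120,270,210))):
    im=cv2.resize(r.camera(n)[y0:y1,x0:x1,::-1],(400,300),interpolation=cv2.INTER_CUBIC)
    for q in proj(n,[c-.0705*ax,c+.0705*ax]): cv2.circle(im,tuple(int(v) for v in (q-[x0,y0]+.5)/.3),2,(0,0,255),-1)
    o.append(im)
cv2.imwrite("pics/above.png",np.hstack(o))
E
```

```text
time: 8.8
position: [0.5426, 0.19, 0.1219]
eef_rot: [-2.294, -2.14, 0.012]
contact_force: [-0.5, -0.6, -3.0]
gripper_width: 0.0235
finger_force: 61.3
shift [0.0046 0.0023 0.0296] rot [-0.0082  0.0026 -0.0038] shift after turn [0.0045 0.0021 0.0296]
t 8.8 pos [0.5426 0.19   0.1219] j [ 0.2   0.24  1.77 -0.    1.14  0.27] w 0.0235
```

View pics/above.png

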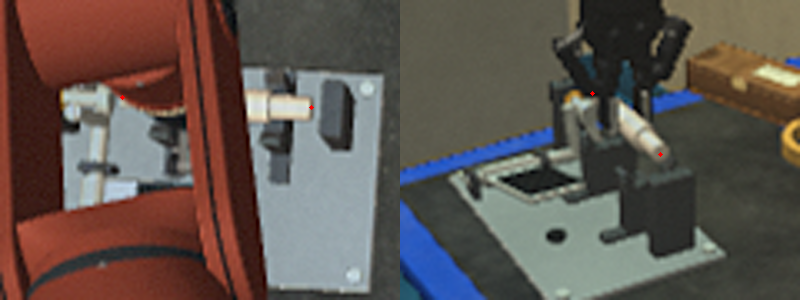

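The near end of the shaft is at about (312,107) in the top view and (663,152) in the scene view, as predicted. Re-reading the pose after a pause.

```bash
python3 shift.py '[0,0,0,0,0,0,0.015,0,0,0,0,0,0,0.015]'
python3 -c "
from h import *
need([.545,.1943,.0923],-3.74)"
```

```text
time: 9.1
position: [0.5472, 0.1916, 0.1281]
eef_rot: [2.293, 2.145, 0.004]
contact_force: [-0.8, 0.1, -2.1]
gripper_width: 0.0239
finger_force: 61.3
shift [ 0.0026 -0.0024  0.0358] rot [ 0.0029 -0.0007 -0.0014] shift after turn [ 0.0026 -0.0023  0.0358]
t 9.1 pos [0.5472 0.1916 0.1281] j [ 0.2   0.24  1.76 -0.    1.14  0.27] w 0.0239
```

```bash
for i in 1 2 3 4; do python3 shift.py '[0,0,0,0,0,0,0.015]' | sed -n 1,2p; done
python3 -c "
from h import *
need([.545,.1943,.0923],-3.74); print(r.get_state()['joint_velocities'].round(3))"
```

```text
time: 9.2
position: [0.5468, 0.1916, 0.1277]
time: 9.3
position: [0.5464, 0.1916, 0.1271]
time: 9.4
position: [0.5461, 0.1916, 0.1267]
time: 9.5
position: [0.546, 0.1916, 0.1264]
shift [ 0.0026 -0.0012  0.0341] rot [ 0.0001 -0.     -0.0007] shift after turn [ 0.0026 -0.0012  0.0341]
t 9.5 pos [0.546  0.1916 0.1264] j [0.2  0.24 1.76 0.   1.14 0.27] w 0.0237
[ 0.002  0.002  0.001  0.    -0.003 -0.001]
```

In the tool's units: 0.008 m is 0.16, 0.0026 m is 0.052.

```bash
python3 shift.py '[0,0,0,0.052,-0.02,0.1,0.015,0,0,0,0,0,0.16,0.015,0,0,0,0,0,0.14,0.015,0,0,0,0,0,0.1,0.015,0,0,0,0,0,0.06,0.015,0,0,0,0,0,0.04,0.015,0,0,0,0,0,0,0.015,0,0,0,0,0,0,0.015]'
python3 -c "
from h import *
need([.545,.1943,.0923],-3.74)"
```

```text
time: 10.3
position: [0.5453, 0.1942, 0.0965]
eef_rot: [2.293, 2.147, 0.0]
contact_force: [-0.4, 0.1, -2.1]
gripper_width: 0.0238
finger_force: 61.4
shift [ 0.     -0.0003  0.0042] rot [ 0.0004 -0.0001 -0.0008] shift after turn [ 0.     -0.0003  0.0042]
t 10.3 pos [0.5453 0.1942 0.0965] j [ 0.21  0.28  1.78 -0.    1.09  0.27] w 0.0238
```

In the tool's units: 0.002 m is 0.04, 0.0015 m is 0.03.

```bash
python3 shift.py '[0,0,0,0,0,0.04,0.015,0,0,0,0,0,0.03,0.015,0,0,0,0,0,0,0.015,0,0,0,0,0,0,0.015]'
python3 shift.py '[0,0,0,0,0,0.02,0.015,0,0,0,0,0,0,0.015,0,0,0,0,0,0,0.015]'
```

```text
time: 10.7
position: [0.5451, 0.1942, 0.0927]
eef_rot: [-2.293, -2.147, 0.0]
contact_force: [0.4, 0.3, -2.2]
gripper_width: 0.024
finger_force: 61.4
time: 11.0
position: [0.5454, 0.1942, 0.0922]
eef_rot: [2.293, 2.147, 0.001]
contact_force: [0.6, -1.2, 1.0]
gripper_width: 0.0236
finger_force: 61.8
```

The force rose from -2.2 to +1.0 N, so the shaft is touching the saddle floors. Open to 50 mm, then go straight up.

In the tool's units: -0.04 m is -0.8, -0.03 m is -0.6.

```bash
python3 shift.py '[0,0,0,0,0,0,0.035,0,0,0,0,0,0,0.045,0,0,0,0,0,0,0.05,0,0,0,0,0,0,0.05,0,0,0,0,0,0,0.05,0,0,0,0,0,0,0.05]'
python3 shift.py '[0,0,0,0,0,-0.1,0.05,0,0,0,0,0,-0.2,0.05,0,0,0,0,0,-0.4,0.05,0,0,0,0,0,-0.6,0.05,0,0,0,0,0,-0.8,0.05,0,0,0,0,0,-0.6,0.05,0,0,0,0,0,0,0.05]'
python3 - <<'E'
from h import *
need([.4608,.209,.15],-3.74)
o=[]
for n,(x0,y0,x1,y1) in(("top",(110,160,230,250)),("scene",(150,120,270,210))):
    o.append(cv2.resize(r.camera(n)[y0:y1,x0:x1,::-1],(400,300),interpolation=cv2.INTER_CUBIC))
cv2.imwrite("pics/placed.png",np.hstack(o))
E
```

```text
time: 11.6
position: [0.5452, 0.1942, 0.0918]
eef_rot: [2.293, 2.147, 0.0]
contact_force: [0.9, 0.0, 0.1]
gripper_width: 0.0501
finger_force: 0.0
time: 12.3
position: [0.5483, 0.1949, 0.234]
eef_rot: [2.289, 2.143, 0.015]
contact_force: [1.2, 0.6, 0.2]
gripper_width: 0.05
finger_force: 0.0
shift [ 0.008  -0.0892  0.0831] rot [ 0.0108 -0.003  -0.0007] shift after turn [ 0.0083 -0.0883  0.084 ]
t 12.3 pos [0.5483 0.1949 0.234 ] j [0.21 0.13 1.68 0.   1.33 0.27] w 0.05
```

View pics/placed.png

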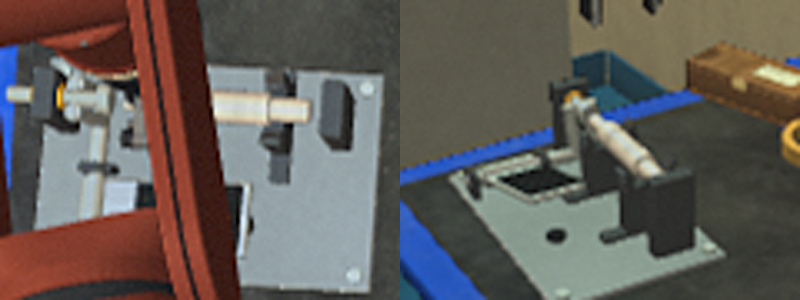

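The shaft lies in both saddles, with its near end at about (312,107) in the top view and clear of the end stop. Next, close the fingers and go over the pedal pad.

In the tool's units: -0.035 m is -0.7, -0.03 m is -0.6.

```bash
python3 shift.py '[0,0,0,0,0,0,0,0,0,0,0,-0.4,0,0,0,0,0,0,-0.7,0,0,0,0,0,0,-0.6,0,0,0,0,0,0,0,0,0,0,0,0,0,0,0,0,0,0,0,0,0,0,0,0,0,0,0,0,0,0]'
python3 -c "
from h import *
p=F([-44,-9,0])[0]; print(p)
need([p[0],p[1],.09],-3.74)"
```

```text
time: 13.2
position: [0.4611, 0.1997, 0.2266]
eef_rot: [-2.294, -2.146, 0.0]
contact_force: [0.9, -0.1, 0.6]
gripper_width: -0.0003
finger_force: 0.0
[0.45660665 0.20608924 0.        ]
shift [ 0.0061 -0.0048  0.1366] rot [-0.0002  0.0002 -0.0012] shift after turn [ 0.0061 -0.0049  0.1366]
t 13.2 pos [0.4611 0.1997 0.2266] j [ 0.25 -0.05  1.87 -0.    1.32  0.32] w -0.0003
```

In the tool's units: 0.035 m is 0.7, 0.03 m is 0.6.

```bash
python3 shift.py '[0,0,0,0.12,-0.1,0.4,0,0,0,0,0,0,0.7,0,0,0,0,0,0,0.7,0,0,0,0,0,0,0.6,0,0,0,0,0,0,0.3,0,0,0,0,0,0,0,0,0,0,0,0,0,0,0,0,0,0,0,0,0,0]'
python3 -c "
from h import *
need([.4566,.2061,.05],-3.74)"
```

```text
time: 14.0
position: [0.4569, 0.2063, 0.093]
eef_rot: [2.293, 2.146, 0.003]
contact_force: [-0.7, 0.4, 0.3]
gripper_width: -0.0001
finger_force: 0.0
shift [-0.0002 -0.0004  0.043 ] rot [ 0.0019 -0.0006 -0.0009] shift after turn [-0.0002 -0.0003  0.043 ]
t 14.0 pos [0.4569 0.2063 0.093 ] j [ 0.27  0.11  1.98 -0.    1.05  0.33] w -0.0001
```

In the tool's units: 0.005 m is 0.1, 0.004 m is 0.08.

```bash
python3 shift.py '[0,0,0,0,0,0.08,0,0,0,0,0,0,0.1,0,0,0,0,0,0,0.1,0,0,0,0,0,0,0.1,0,0,0,0,0,0,0.1,0,0,0,0,0,0,0.1,0,0,0,0,0,0,0.08,0,0,0,0,0,0,0.08,0,0,0,0,0,0,0.06,0,0,0,0,0,0,0,0]'
python3 shift.py '[0,0,0,0,0,0,0,0,0,0,0,0,0,0]'
```

```text
time: 15.0
position: [0.4564, 0.2052, 0.0522]
eef_rot: [2.292, 2.146, -0.001]
contact_force: [-1.4, -5.8, 9.0]
gripper_width: 0.0003
finger_force: 4.6
time: 15.2
position: [0.4565, 0.2052, 0.0524]
eef_rot: [2.292, 2.146, -0.001]
contact_force: [0.1, -6.1, 9.0]
gripper_width: 0.0002
finger_force: 4.6
```

In the tool's units: 0.0015 m is 0.03.

```bash
for i in 1 2 3; do python3 shift.py '[0,0,0,0,0,0.03,0,0,0,0,0,0,0,0]' | sed -n '1,2p;4p'; done
```

```text
time: 15.4
position: [0.4564, 0.2052, 0.0509]
contact_force: [-1.2, -5.8, 9.3]
time: 15.6
position: [0.4565, 0.2052, 0.0503]
contact_force: [-4.4, -7.8, 16.9]
time: 15.8
position: [0.4566, 0.2052, 0.0499]
contact_force: [-8.7, -9.9, 28.0]
```

The force jumps to 28 N at TCP z = 0.050, which is the pedal stop. Hold there, check, then release.

```bash
python3 shift.py '[0,0,0,0,0,0,0,0,0,0,0,0,0,0,0,0,0,0,0,0,0,0,0,0,0,0,0,0,0,0,0,0,0,0,0,0,0,0,0,0,0,0,0,0,0,0,0,0,0,0,0,0,0,0,0,0,0,0,0,0,0,0,0]' | sed -n '1,2p;4p'
python3 - <<'E'
from h import *
o=[]
for n,(x0,y0,x1,y1) in(("top",(110,160,230,250)),("scene",(150,120,270,210))):
    o.append(cv2.resize(r.camera(n)[y0:y1,x0:x1,::-1],(400,300),interpolation=cv2.INTER_CUBIC))
cv2.imwrite("pics/press.png",np.hstack(o))
E
```

```text
time: 16.7
position: [0.4566, 0.2052, 0.0499]
contact_force: [-8.7, -9.6, 27.8]
```

View pics/press.png

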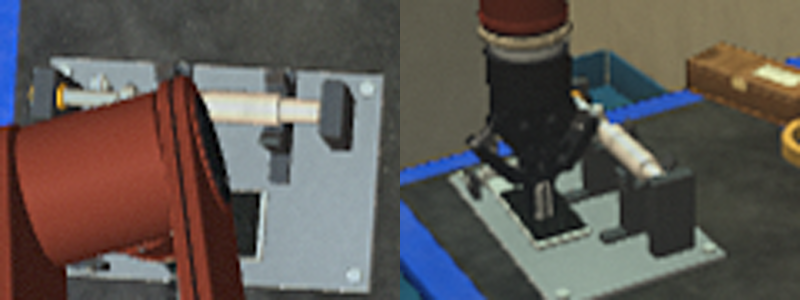

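The pedal is down flat and the shaft end touches the end stop at about (320,110). Lift slowly.

In the tool's units: -0.04 m is -0.8, -0.03 m is -0.6.

```bash
python3 shift.py '[0,0,0,0,0,-0.08,0,0,0,0,0,0,-0.1,0,0,0,0,0,0,-0.12,0,0,0,0,0,0,-0.14,0,0,0,0,0,0,-0.16,0,0,0,0,0,0,-0.2,0,0,0,0,0,0,-0.4,0,0,0,0,0,0,-0.6,0,0,0,0,0,0,-0.8,0,0,0,0,0,0,-0.8,0]' >/dev/null
python3 shift.py '[0,0,0,0,-0.6,-0.6,0,0,0,0,0,-0.4,-0.4,0,0,0,0,0,0,0,0,0,0,0,0,0,0,0,0,0,0,0,0,0,0,0,0,0,0,0,0,0]'
python3 - <<'E'
from h import *
o=[]
for n,(x0,y0,x1,y1) in(("top",(110,160,230,250)),("scene",(150,120,270,210))):
    im=cv2.resize(r.camera(n)[y0:y1,x0:x1,::-1],(400,300),interpolation=cv2.INTER_CUBIC)
    for q in proj(n,F([[45,-95,74],[45,46,74]])): cv2.circle(im,tuple(int(v) for v in (q-[x0,y0]+.5)/.3),2,(0,0,255),-1)
    o.append(im)
cv2.imwrite("pics/end.png",np.hstack(o))
E
```

```text
time: 18.4
position: [0.4056, 0.209, 0.2656]
eef_rot: [-2.293, -2.146, 0.005]
contact_force: [-0.1, 0.8, 0.1]
gripper_width: -0.0001
finger_force: 0.0
```

View pics/end.png

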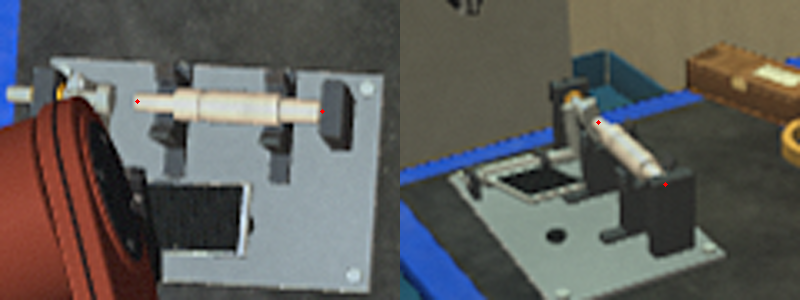

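The shaft runs from (137,101) to the end stop at (322,110), matching the predicted home points. The pedal is back up, the pusher has retracted and the arm is clear.

```bash
python3 -c "
from station import r
print(r.hand_in())"
```

```text
the job is handed in; nothing more can be done
None
```

The job is handed in: the shaft lies in both saddles, its end at the end stop in the last images; the pedal was held at its stop for about a second and is back up; and the plain rod and plug gauge were not touched. The hand-in returned no verdict.

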